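# Hold a PTFE liner mouth-up under the bottle-top dispenser

## Robot

A 6-joint arm with a two-finger parallel gripper is mounted at the origin on the work surface. World frame = base frame: x ahead of the robot, y to its left, z up, the work surface at z = 0. Lengths are in m, angles in rad, forces in N, time in s.
With the tool pointing down it reaches from about 0.425 to 0.95 m from the base axis. Payload 3.5 kg.
Tool frame: the origin (TCP) lies midway between the tips of the shut fingers; the grasp point (between the pads) lies 19 mm behind it; z points along the fingers, y is the direction in which the jaws open and shut (so a half turn about z gives the same grasp; the last joint's range is limited). The gripper opens to 85 mm and grips with 20 to 120 N. Pads are 22 mm wide; open, the fingers measure 114 mm over their backs; the gripper's body (76 mm by 85 mm) begins 54 mm behind the grasp point. The pads swing forward as they close: fully open they stand 13 mm farther back than shut.
Start: joints at [-1.313, 0.286, 1.577, -0, 1.279, -0.15], TCP at [0.268, -0.62, 0.231] pointing down, gripper open.
Joint ranges: [-2.77, 2.77], [-0.9, 2.22], [0.21, 2.48], [-1.53, 4.67], [0.24, 2.81], [-2.84, 2.84]. Speed limits (rad/s): [2.79, 2.79, 3.14, 3.14, 3.14, 3.14].

## Interface

Orientations are given as a unit quaternion [x, y, z, w].
In Python, from plant import ctrl gives the robot as it stands.
- The arm moves only by the tool apply_moves, never from a script. Its argument "moves" is a list that holds one entry, the list of rows, each a list of 7 numbers: the shift along the tool's x, y, z in m, then the turn, a rotation vector about the tool's x, y, z in degrees, then the gripper's target within -1 to 1 (shut at 1, half-way at 0, fully open at -1). In form: [[[tx, ty, tz, ax, ay, az, hand], ...]]. A call has 1 to 12 rows; each row shifts and turns the pose as measured when the row begins, along the tool's axes as they then stand; what a row does not reach is not made up. A row lasts 1/10 s, in which the tool goes at most 50 mm and 8.59 degrees, less where a joint would pass 70% of its speed; a pose out of reach is approached as far as the arm can. A call with a gripper value outside its range is refused whole. The fingers move at their own pace and stop on an object; "force" is the grip in N (left out, the last holds). Time passes only in rows, so rows that do not move let the fingers close. It gives the time, the measured TCP pose, the force and the opening at its end, in the units of the state.
- ctrl.get_state(): the state, without advancing time (a new reading comes with each control period).
- ctrl.read_camera(name): name is "scene" or "top"; returns the picture (400x640x3 uint8, red, green, blue); there is no depth.
- ctrl.get_calibration(name): a dict with "camera_matrix" (3x3 intrinsics, pixels), "k1" (the pictures are not rectified: a ray, as slopes to the right and down, at radius r is drawn at 1 + k1 r^2 times it, then the intrinsics apply), "cam_to_world" (4x4, takes a point from camera to world coordinates). Camera axes: x right, y up, looking along -z (the intrinsics and any distortion apply to the point x, -y, -z); pixel columns grow to the right and rows downward; lengths in m; the calibration is good to about 2 mm. A picture is of the moment at which its call begins. get_calibration takes no time and is no camera call.
- ctrl.sign_off(): hands the job in, once; it reports no verdict.
The state is a dict: "time": time; "qpos": joint angles; "dq": joint speeds; "joint_efforts": joint torques, N m; "eef_pos": TCP position; "tcp_rot": TCP orientation; "contact_force": force on the tool from outside, world axes, zero at the start; "wrist_torque": the same for the moment, N m; "opening": opening from 0.0 (shut) to 1.0 (fully open).
Only numpy, scipy, OpenCV 4.12 (cv2) and the standard library are available. Lean on these libraries where they do the work, as an engineer would, in place of code of your own. Each camera call takes 0.05 s, during which the arm holds its last target. There are 200 camera calls.

## Task

Take the white PTFE liner cup that lies next to the open steel pressure vessel, find out by look or by feel which of its two ends has the hole (touching the dispenser's spout gently with an end will tell: a solid end meets it, the hole goes over it), and turn the cup over if need be. Hold it upright, hole up, under the dispenser with the tip of the spout 20 to 40 mm inside the hole and not touching it, ready to be filled, and finish while still holding it there. Do not push hard on the springy spout, and leave the other liner and everything else where they are.

Things in the scene. Friction and masses are not known exactly. Their poses are not given: they have to be found in the camera images.
- liner_a_mid (a point): White PTFE cup, a cylinder 48 mm across, 70 mm long, 120 to 215 g, lying on its side; it does not roll off. One end is solid, in the other is a blind bore 34 mm wide, 60 mm deep. Point: its centre, on its axis half-way along. x runs along its axis, but this does NOT tell which end is open: that differs from liner to liner and must be seen or felt. The one to take is about 160 mm from the vessel.
- liner_b_mid (a point): The second liner: same shape, size and point, x along its axis, open end not told either. Which of the two liners lies next to the vessel changes from start to start; the other is about 300 mm from it.
- vessel_mid (a point): Open steel pressure vessel, a heavy plain cup (1.5 kg) 73 mm across and 105 mm tall, standing on the mat mouth up and empty. The point is its centre, half-way up. It is not to be moved.
- beaker_mid (a point): Glass beaker, 72 mm across and 95 mm tall, standing on the mat; the point is half-way up. It is not to be moved.
- screw_cap_mid (a point): The vessel's round steel screw cap, 78 mm across, 36 mm tall with a hexagon on top up to 52 mm, standing on the bench; the point is on its axis 18 mm up. It is not to be moved.
- mat: Thin blue draining mat fixed on the bench, 360 mm (its x) by 460 mm (its y), 3 mm thick; origin at the centre of its underside. The liners, vessel and beaker are on it.
- dispenser: Bottle-top dispenser screwed on an amber reagent bottle, fixed on the bench: bottle 86 mm across up to 132 mm high, valve block and pump barrel (36 mm across) above it up to 331 mm. Origin at the centre of the bottle's foot, z up; its -x axis points the way the spout sticks out.
- spout_tip (a point): Lower end of the spout, a round tube 8 mm thick: it leaves the dispenser level at 200 mm above the bench, runs out to 130 mm from the bottle's axis (along the dispenser's -x) and bends down; its last 20 mm run straight down to this tip, 165 mm above the bench when unloaded. It gives springily in the vertical, by about 1 mm per newton of push at the tip.
Things that resemble listed ones, but are neither listed nor needed, are in the scene too. What is shaped like the part that bears liner_b_mid but orange or pink is not meant.

How it is judged:
At the end, for the whole second after the job is handed in: The liner from beside the vessel is held by the fingers (over 2 N), axis within 0.2 rad of vertical, spout tip in its bore under 20 mm from its centre, under 1 N on the dispenser, slower than 0.03 m/s; the other liner has moved under 20 mm and is over 220 mm from the vessel (((distance between liner_a_mid and spout_tip below 0.02 m and angle between the x axis of liner_a_mid and the z axis of dispenser, either way round below 0.2 rad and contact force between the fingers and liner_a above 2 N and contact force between liner_a and dispenser below 1 N and linear speed of liner_a below 0.03 m/s and distance of liner_b_mid from where it was at the start of the episode below 0.02 m and horizontal distance between liner_b_mid and vessel_mid above 0.22 m) or (distance between liner_b_mid and spout_tip below 0.02 m and angle between the x axis of liner_b_mid and the z axis of dispenser, either way round below 0.2 rad and contact force between the fingers and liner_b above 2 N and contact force between liner_b and dispenser below 1 N and linear speed of liner_b below 0.03 m/s and distance of liner_a_mid from where it was at the start of the episode below 0.02 m and horizontal distance between liner_a_mid and vessel_mid above 0.22 m))); the arm keeps its last pose, push and grip.
It fails at once if the spout is pushed hard (over 20 N) (contact force between dispenser and anything else above 20 N).
It fails at once if the vessel is moved (distance of vessel_mid from where it was at the start of the episode above 0.02 m).
It fails at once if the beaker is moved (distance of beaker_mid from where it was at the start of the episode above 0.02 m).
It fails at once if the screw cap is moved (distance of screw_cap_mid from where it was at the start of the episode above 0.02 m).
It also fails if it takes over 72 s, if anything falls off the work surface, if the arm or the gripper's body presses on something with over 40 N, if the wrist force passes 120 N, or if a joint passes its speed limit or range.

## Working session

There is one attempt and no reset: what is moved stays moved. The work goes in short steps, Python scripts to look and compute and a tool call to move; the robot and the scene stay as the last step left them, time stands still between calls to the robot, and variables do not carry over. Pictures are saved under pics/ and viewed, about 8 in all and at most 12, crops included, and the job is handed in when it is done.

Besides the shell and the picture viewer there is one more tool, called after "Call:" in YAML: its name, and indented under it one key for each argument. apply_moves: Moves the arm, as the interface text tells. Its arguments: {"type":"object","properties":{"moves":{"type":"array","items":{"type":"array","items":{"type":"array","items":{"type":"number"}}}},"force":{"type":"number"}},"required":["moves"]}

```bash
mkdir -p pics; ls
python3 - <<'E'
from plant import ctrl
import cv2,numpy as np
for n in("scene","top"):
    cv2.imwrite(f"pics/{n}0.png",ctrl.read_camera(n)[:,:,::-1])
    c=ctrl.get_calibration(n);print(n,np.round(c["camera_matrix"],1).tolist(),c["k1"],np.round(c["cam_to_world"],3).tolist())
print(ctrl.get_state())
E
```

```text
pics
scene [[365.0, 0.0, 329.8], [0.0, 365.0, 204.5], [0.0, 0.0, 1.0]] -0.03862046260777587 [[-0.708, -0.562, 0.428, 0.955], [0.706, -0.551, 0.444, 0.306], [-0.014, 0.616, 0.787, 0.772], [0.0, 0.0, 0.0, 1.0]]
top [[419.1, 0.0, 317.6], [0.0, 419.1, 205.4], [0.0, 0.0, 1.0]] -0.05856224401995625 [[-0.015, 0.972, -0.234, 0.367], [-1.0, -0.014, 0.006, -0.046], [0.003, 0.234, 0.972, 1.113], [0.0, 0.0, 0.0, 1.0]]
{'time': 0.1, 'qpos': array([-1.31299558e+00,  2.87133916e-01,  1.57802696e+00,  1.22252883e-05,
        1.27860884e+00, -1.50015270e-01]), 'dq': array([ 8.93018599e-05, -2.09844652e-03, -2.65037655e-03,  7.79993385e-05,
       -1.04459106e-03, -1.85327600e-03]), 'joint_efforts': array([ 7.72627573e-04, -4.07296658e+01, -2.93699527e+01, -1.71388460e-04,
        3.43165921e-03,  6.06858606e-06]), 'eef_pos': array([ 0.26757596, -0.6190532 ,  0.23004957]), 'tcp_rot': array([ 9.79282472e-01,  2.02496063e-01, -5.27923499e-05, -1.08726535e-03]), 'contact_force': array([ 0.08526381, -0.23238526,  0.24897539]), 'wrist_torque': array([-0.00572892,  0.00861717,  0.04029757]), 'opening': 1.0017526966390888}
```

View pics/scene0.png

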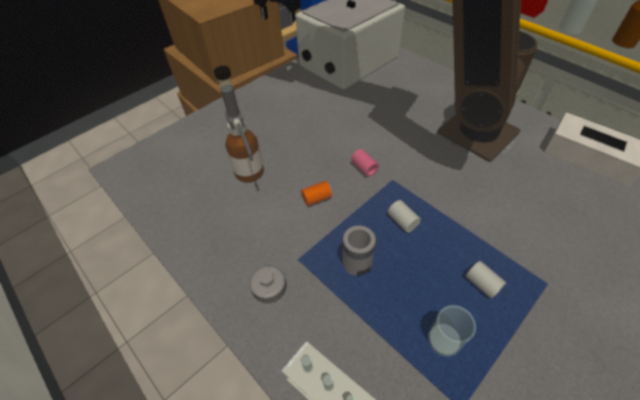

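View pics/top0.png

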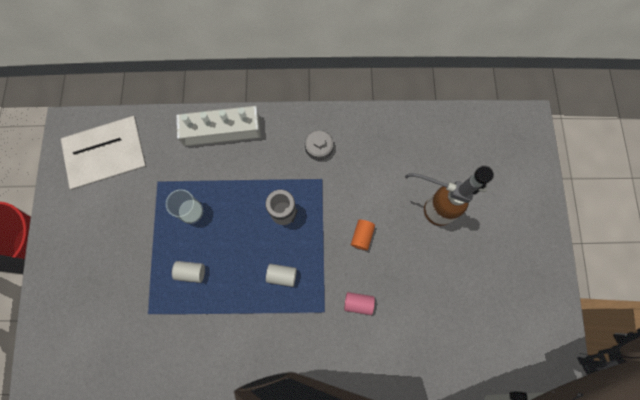

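Candidates that could be the liner: white top (281,275) and scene (404,215), white top (188,272) and scene (485,279), orange (363,235), pink (360,304). The white one at (281,275) is the nearest to the vessel mouth at (281,205), so I choose it. Next I'll localise things and check with close crops.

```bash
cat > h.py <<'E'
from plant import ctrl
import cv2,numpy as np
from scipy.spatial.transform import Rotation as R
def ray(n,u,v):
    c=ctrl.get_calibration(n);K=np.array(c["camera_matrix"]);T=np.array(c["cam_to_world"])
    d=(np.array([u,v])-K[:2,2])/[K[0,0],K[1,1]];p=d.copy()
    for _ in range(20):p=d/(1+c["k1"]*(p@p))
    return T[:3,3],T[:3,:3]@np.array([p[0],-p[1],-1])
def at(n,u,v,z):
    o,d=ray(n,u,v);return o+d*(z-o[2])/d[2]
def proj(n,P):
    c=ctrl.get_calibration(n);K=np.array(c["camera_matrix"]);T=np.array(c["cam_to_world"])
    q=T[:3,:3].T@(np.array(P)-T[:3,3]);s=np.array([q[0],-q[1]])/-q[2]
    return K[:2,:2]@(s*(1+c["k1"]*s@s))+K[:2,2]
def tri(a,b):
    (o1,d1),(o2,d2)=ray("scene",*a),ray("top",*b)
    t=np.linalg.lstsq(np.c_[d1,-d2],o2-o1,rcond=None)[0]
    p,q=o1+d1*t[0],o2+d2*t[1];return (p+q)/2,np.linalg.norm(p-q)
def crop(im,u,v,w,h,s):
    return cv2.resize(im[max(0,v-h):v+h,max(0,u-w):u+w,::-1],None,fx=s,fy=s,interpolation=cv2.INTER_CUBIC)
E
python3 - <<'E'
from h import *
s=cv2.imread("pics/scene0.png")[:,:,::-1];t=cv2.imread("pics/top0.png")[:,:,::-1]
a=np.hstack([crop(s,404,215,25,25,8),crop(t,281,275,25,25,8)])
b=np.hstack([crop(s,245,150,50,50,4),crop(t,435,195,50,50,4)])[:200*2]
cv2.imwrite("pics/c1.png",np.clip(a*1.0,0,255));cv2.imwrite("pics/c2.png",b)
for n,u,v in(("scene",404,215),("top",281,275),("top",188,272)):print(at(n,u,v,.027))
# white blobs minAreaRect
hsv=cv2.cvtColor(t,cv2.COLOR_RGB2HSV);m=((hsv[:,:,1]<60)&(hsv[:,:,2]>120)).astype(np.uint8)
for r in((255,250,310,300),(160,250,215,295)):
    mm=m[r[1]:r[3],r[0]:r[2]];p=cv2.findNonZero(mm);print(len(p),cv2.minAreaRect(p),r,p.mean(0)+r[:2])
print("vessel top",at("top",281,203,.108),"bottle",at("scene",249,175,0),tri((257,188),(409,177)))
E
```

```text
[0.4427311  0.04375832 0.027     ]
[0.44555463 0.04322875 0.027     ]
[0.45584227 0.28393557 0.027     ]
500 ((25.013511657714844, 24.41891860961914), (28.76982307434082, 17.5906925201416), 9.462322235107422) (255, 250, 310, 300) [[280.216 274.498]]
485 ((25.80487823486328, 20.756099700927734), (28.270471572875977, 17.889907836914062), 6.34019136428833) (160, 250, 215, 295) [[186.00206186 270.99381443]]
vessel top [0.61596621 0.03738407 0.108     ] bottle [ 0.6225856  -0.37248328  0.        ] (array([ 0.67596329, -0.27629264,  0.07434881]), np.float64(0.03873661526628579))[ WARN:0@0.110] global loadsave.cpp:1063 imwrite_ Unsupported depth image for selected encoder is fallbacked to CV_8U.
```

View pics/c1.png

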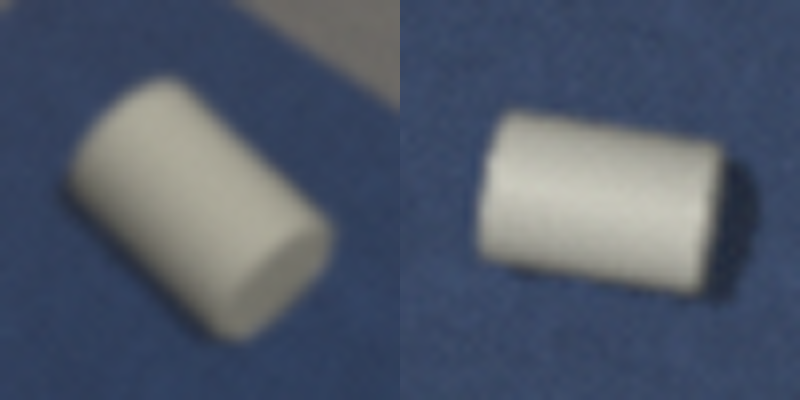

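View pics/c2.png

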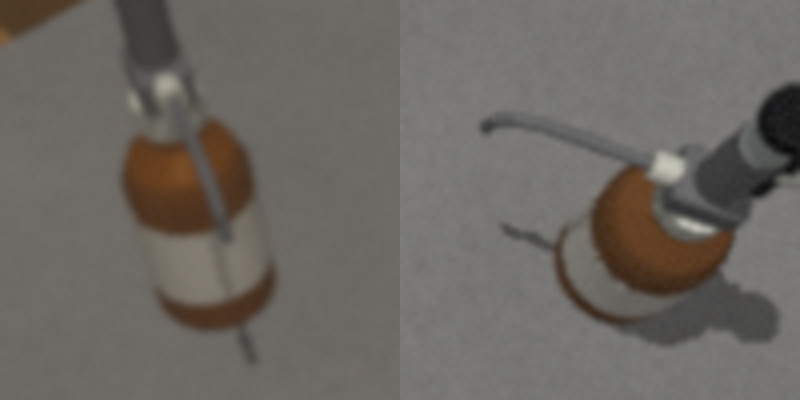

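The crop shows the chosen white liner. Its +y end faces the scene camera and has no dark bore, so it looks solid. The spout tip is near scene (252,159.5) and top (406.7,176.7).

Run:
```python
from h import *
t=cv2.imread("pics/top0.png")[:,:,::-1]
print("tip",tri((252,159.5),(406.7,177)),at("scene",252,159.5,.165),at("top",406.5,177,.165))
print("pump top",at("scene",222,73,.331),at("top",484,174,.331),"foot",at("scene",249,175,0))
print("cap",at("top",319,143,.045),"beaker",at("top",180,205,.095))
for c,a in(((280.1,274.4),9.46),((185.8,270.8),6.3)):
    d=np.array([np.cos(np.radians(a)),np.sin(np.radians(a))])*10
    P=[at("top",*(np.array(c)+k*d),.04) for k in(-1,1)];e=P[1]-P[0]
    print("liner",at("top",*c,.030),np.degrees(np.arctan2(e[1],e[0])))
# predicted silhouettes for centre check
for P in([.4455,.0432,.027],):print(proj("top",P),proj("scene",P))
print(R.from_quat(ctrl.get_state()['tcp_rot']).as_matrix().round(3))
```

```text
tip (array([ 0.65966724, -0.26357098,  0.16573339]), np.float64(0.003728248474800692)) [ 0.65847704 -0.26233322  0.165     ] [ 0.66125947 -0.26472132  0.165     ]
pump top [ 0.62287225 -0.36800019  0.331     ] [ 0.61419869 -0.38149085  0.331     ] foot [ 0.6225856  -0.37248328  0.        ]
cap [ 0.79841419 -0.05978937  0.045     ] beaker [0.61763917 0.29274336 0.095     ]
liner [0.44689292 0.04529432 0.03      ] -100.09962575981871
liner [0.45872345 0.28891414 0.03      ] -96.66243044660557
[281.01110742 275.02129118] [403.14646217 215.50535389]
[[ 0.918  0.397 -0.001]
 [ 0.397 -0.918  0.002]
 [ 0.    -0.002 -1.   ]]
```

Call:
apply_moves:
  moves:
    - [[0.038,-0.0225,0,0,0,0,-1],[0.038,-0.0225,0,0,0,0,-1],[0.038,-0.0225,0,0,0,0,-1],[0.038,-0.0225,0,0,0,0,-1],[0.038,-0.0225,0,0,0,0,-1],[0.038,-0.0225,0,0,0,0,-1],[0.038,-0.0225,0,0,0,0,-1],[0.038,-0.0225,0,0,0,0,-1],[0.038,-0.0225,0,0,0,0,-1]]

```text
time: 1.0
eef_pos: [0.5046, -0.2891, 0.2244]
tcp_rot: [0.98, 0.197, -0.002, -0.005]
contact_force: [0.5, -0.8, 0.6]
opening: 0.999
```

Call:
apply_moves:
  moves:
    - [[0.0097,-0.038,0,0,0,0,-1],[0.0097,-0.038,0,0,0,0,-1],[0.0097,-0.038,0,0,0,0,-1],[0.0097,-0.038,0,0,0,0,-1],[0.0097,-0.038,0,0,0,0,-1],[0.0097,-0.038,0,0,0,0,-1],[0.0097,-0.038,0,0,0,0,-1],[0.0097,-0.038,0,0,0,0,-1],[0.0097,-0.038,0,0,0,0,-1]]

```text
time: 1.9
eef_pos: [0.4493, 0.0755, 0.2239]
tcp_rot: [0.98, 0.197, -0.004, -0.007]
contact_force: [0.2, 0.8, 0.6]
opening: 1.001
```

Call:
apply_moves:
  moves:
    - [[0,0,0,0,0,-8,-1],[0,0,0,0,0,-8,-1],[0,0,0,0,0,-8,-1],[0,0,0,0,0,-8,-1],[0,0,0,0,0,-8,-1],[0,0,0,0,0,-8,-1],[0,0,0,0,0,-8,-1]]

```text
time: 2.6
eef_pos: [0.4446, 0.0821, 0.2204]
tcp_rot: [0.757, 0.653, -0.002, -0.011]
contact_force: [0.1, 0.1, 0.2]
opening: 1.0
```

```bash
cat >> h.py <<'E'
def delta(p,Rt):
    s=ctrl.get_state();A=R.from_quat(s['tcp_rot'])
    print("shift",(A.inv().apply(np.array(p)-s['eef_pos'])).round(4),"turn",np.degrees((A.inv()*Rt).as_rotvec()).round(1),"at",s['eef_pos'].round(4),"q",s['qpos'].round(3),"F",s['contact_force'].round(1),"open",round(s['opening'],3))
def down(psi): # tool x at heading psi, z down
    c,n=np.cos(np.radians(psi)),np.sin(np.radians(psi))
    return R.from_matrix([[c,n,0],[n,-c,0],[0,0,-1]])
E
python3 -c "
from h import *
delta([.446,.0445,.1],down(80))"
```

```text
shift [-0.0384  0.0091  0.1198] turn [-1.1 -0.6  1.6] at [0.4446 0.0821 0.2204] q [-0.05  -0.207  2.106  0.014  1.26   0.092] F [0.1 0.1 0.2] open 1.0
```

Call:
apply_moves:
  moves:
    - [[-0.013,0.003,0.03,-0.4,-0.2,0.5,-1],[-0.013,0.003,0.03,-0.4,-0.2,0.5,-1],[-0.013,0.003,0.03,-0.4,-0.2,0.5,-1],[0,0,0.03,0,0,0,-1],[0,0,0,0,0,0,-1]]

```text
time: 3.1
eef_pos: [0.4467, 0.0422, 0.0969]
tcp_rot: [0.764, 0.645, 0.002, 0.002]
contact_force: [0.2, 0.4, -0.8]
opening: 1.002
```

```bash
python3 -c "
from h import *
a=crop(ctrl.read_camera('scene'),404,215,50,50,6)
b=crop(ctrl.read_camera('top'),281,260,50,50,6)[:,:]
cv2.imwrite('pics/d1.png',cv2.resize(np.hstack([a,b]),(800,400)))
delta([.446,.0445,.008],down(80))
for dy in(-.035,.035):
  d=np.array([-.17,-.98,0])*dy;print(proj('top',np.array([.446,.0445,.027])+d))"
```

```text
shift [ 0.0016 -0.0057  0.093 ] turn [ 0.8 -0.1  0.3] at [0.4501 0.0421 0.101 ] q [-1.32e-01 -6.70e-02  2.22e+00  1.00e-03  9.75e-01  3.60e-02] F [0.9 0.4 0.7] open 1.004
[267.18898715 272.67053252]
[293.86271    276.99010341]
```

View pics/d1.png

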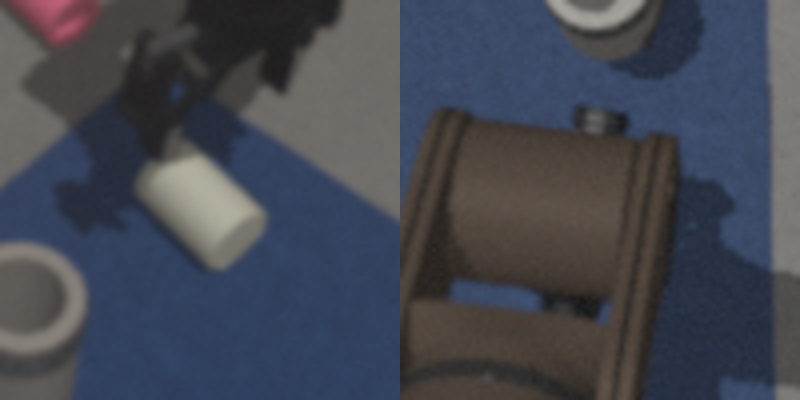

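The fingers are above the liner, and its +y end is still visible at crop (240,240), uniformly shaded. I'll go down now.

Call:
apply_moves:
  moves:
    - [[0.001,-0.003,0.025,0.4,0,0,-1],[0.001,-0.003,0.025,0.4,0,0,-1],[0,0,0.025,0,0,0,-1],[0,0,0.01,0,0,0,-1],[0,0,0,0,0,0,-1]]

```text
time: 3.7
eef_pos: [0.4562, 0.045, 0.0255]
tcp_rot: [0.763, 0.646, 0.008, 0.008]
contact_force: [-0.2, -0.0, 0.1]
opening: 1.003
```

```bash
python3 -c "
from h import *
delta([.446,.0445,.008],down(80))"
```

```text
shift [-0.0022 -0.0104  0.0173] turn [ 1.3 -0.1  0.5] at [0.4562 0.045  0.0255] q [-1.250e-01  8.600e-02  2.238e+00  2.000e-03  7.940e-01  4.000e-02] F [-0.2 -0.   0.1] open 1.003
```

Call:
apply_moves:
  moves:
    - [[-0.001,-0.006,0.008,0.7,0,0.3,-1],[-0.001,-0.005,0.008,0.7,0,0.2,-1],[0,-0.002,0.003,0,0,0,-1],[0,0,0,0,0,0,-1]]

```text
time: 4.1
eef_pos: [0.4462, 0.045, 0.0095]
tcp_rot: [0.766, 0.642, 0.003, 0.001]
contact_force: [-1.1, 0.7, 0.1]
opening: 0.999
```

```bash
python3 -c "
from h import *
delta([.446,.0445,.008],down(80))"
```

```text
shift [-0.0005 -0.0001  0.0015] turn [ 0.2 -0.2 -0. ] at [0.4462 0.045  0.0095] q [-0.128  0.109  2.254  0.004  0.775  0.044] F [-1.1  0.7  0.1] open 0.999
```

Call:
apply_moves:
  moves:
    - [[0,0,0,0,0,0,1],[0,0,0,0,0,0,1],[0,0,0,0,0,0,1],[0,0,0,0,0,0,1],[0,0,0,0,0,0,1],[0,0,0,0,0,0,1],[0,0,0,0,0,0,1],[0,0,0,0,0,0,1]]
  force: 40

```text
time: 4.9
eef_pos: [0.4468, 0.0449, 0.0103]
tcp_rot: [0.766, 0.642, 0.003, 0.001]
contact_force: [-1.0, 0.9, -0.3]
opening: 0.549
```

Call:
apply_moves:
  moves:
    - [[0,0,-0.02,0,0,0,1],[0,0,-0.03,0,0,0,1],[0,0,-0.03,0,0,0,1],[0,0,-0.04,0,0,0,1],[0,0,-0.04,0,0,0,1],[0,0,-0.04,0,0,0,1],[0,0,-0.04,0,0,0,1],[0,0,-0.04,0,0,0,1],[0,0,0,0,0,0,1]]

```text
time: 5.8
eef_pos: [0.4417, 0.0446, 0.2971]
tcp_rot: [0.766, 0.642, -0.001, -0.003]
contact_force: [0.0, -0.2, -0.5]
opening: 0.549
```

```bash
python3 -c "
from h import *
delta([.6,-.1,.35],down(80))
s=ctrl.read_camera('scene');t=ctrl.read_camera('top')
q=ctrl.get_state()['eef_pos'];u=proj('scene',q).astype(int);v=proj('top',q).astype(int);print(u,v)
cv2.imwrite('pics/e1.png',np.hstack([crop(s,*u,50,50,4),crop(t,*v,50,50,4)]))"
```

```text
shift [-0.1146  0.1808 -0.0541] turn [-0.3 -0.1 -0.1] at [0.4417 0.0446 0.2971] q [-0.13  -0.291  2.034  0.003  1.404  0.045] F [ 0.  -0.2 -0.5] open 0.549
[425 134] [268 268]
```

Call:
apply_moves:
  moves:
    - [[0.018,0.025,-0.02,0,0,0,1],[0.018,0.025,-0.02,0,0,0,1],[0.018,0.025,-0.02,0,0,0,1],[0.018,0.025,-0.02,0,0,0,1],[0,0,0,0,0,0,1]]

```text
time: 6.4
eef_pos: [0.5488, 0.0999, 0.352]
tcp_rot: [0.767, 0.641, -0.016, -0.017]
contact_force: [-0.4, -0.3, -1.1]
opening: 0.551
```

Call:
apply_moves:
  moves:
    - [[0,0,0,0,8,0,1],[0,0,0,0,8,0,1],[0,0,0,0,8,0,1],[0,0,0,0,8,0,1],[0,0,0,0,8,0,1],[0,0,0,0,8,0,1],[0,0,0,0,0,0,1]]

```text
time: 7.1
eef_pos: [0.5405, 0.1018, 0.3306]
tcp_rot: [0.706, 0.57, 0.298, -0.296]
contact_force: [-0.3, 0.1, -2.2]
opening: 0.551
```

```bash
cat >> h.py <<'E'
def horiz(h,up=1): # tool z horizontal at heading h deg, tool x up*(world z)
    c,n=np.cos(np.radians(h)),np.sin(np.radians(h));z=np.array([c,n,0]);x=np.array([0,0,float(up)])
    return R.from_matrix(np.c_[x,np.cross(z,x),z])
E
python3 -c "
from h import *
delta([.55,.1,.38],horiz(80))"
```

```text
shift [ 0.038   0.0057 -0.0325] turn [-1.5 40.4 -4.4] at [0.5405 0.1018 0.3306] q [-0.359 -0.052  1.926  0.832  1.557 -0.286] F [-0.3  0.1 -2.2] open 0.551
```

Call:
apply_moves:
  moves:
    - [[0.0075,0.001,-0.0065,0,8,-0.9,1],[0.0075,0.001,-0.0065,0,8,-0.9,1],[0.0095,0.001,0,0,8,-0.9,1],[0.0095,0.001,0,0,8,-0.9,1],[0.0095,0.001,0,0,8,-0.9,1],[0,0,0,0,0,0,1]]

```text
time: 7.7
eef_pos: [0.5449, 0.1102, 0.3711]
tcp_rot: [0.54, 0.457, 0.53, -0.468]
contact_force: [0.3, 0.1, -1.8]
opening: 0.551
```

```bash
python3 -c "
from h import *
delta([.55,.05,.38],horiz(-10))
s=ctrl.read_camera('scene');t=ctrl.read_camera('top')
q=ctrl.get_state()['eef_pos'];u=proj('scene',q).astype(int);v=proj('top',q).astype(int);print(u,v)
cv2.imwrite('pics/f1.png',np.hstack([crop(s,*u,50,50,4),crop(t,*v,50,50,4)]))"
```

```text
shift [ 0.0093  0.0136 -0.0588] turn [-91.7   0.9  -1. ] at [0.5449 0.1102 0.3711] q [-0.455  0.081  2.027  1.409  1.836 -0.538] F [ 0.3  0.1 -1.8] open 0.551
[428 145] [228 206]
```

View pics/f1.png

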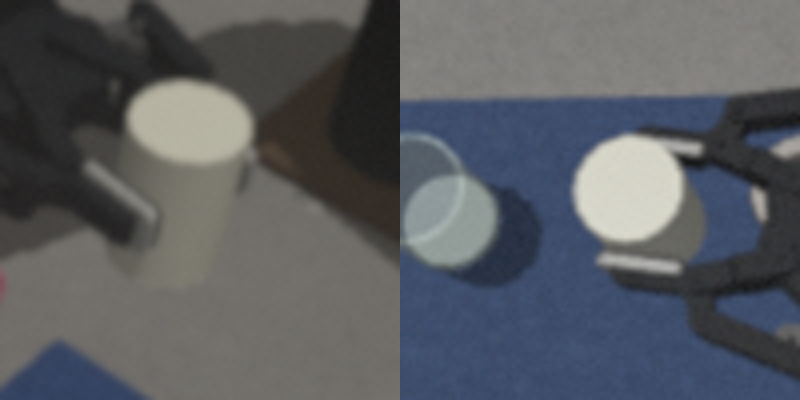

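The upturned end is uniformly solid in both views (crop (190,120) and (628,188)), so the hole is in the other end and the cup has to be rolled over. First I'll swing to point outward.

Call:
apply_moves:
  moves:
    - [[0.002,0.015,0,-8,0,0,1],[0.002,0.015,0,-8,0,0,1],[0.002,0.015,0,-8,0,0,1],[0.002,0.015,0,-8,0,0,1],[0.002,0.015,0,-8,0,0,1],[0.002,0.015,0,-8,0,0,1],[0,0,0,0,0,0,1]]

```text
time: 8.5
eef_pos: [0.6251, 0.0689, 0.3928]
tcp_rot: [0.686, 0.204, 0.673, -0.189]
contact_force: [-0.6, 0.7, -0.9]
opening: 0.55
```

```bash
python3 -c "
from h import *
delta([.66,0,.37],horiz(-15))"
```

```text
shift [-0.0242  0.0765 -0.0067] turn [-47.3   0.9   1.4] at [0.6251 0.0689 0.3928] q [-0.397 -0.219  2.252  1.85   1.019 -0.55 ] F [-0.6  0.7 -0.9] open 0.55
```

Call:
apply_moves:
  moves:
    - [[-0.004,0.013,0,-8,0,0,1],[-0.004,0.013,0,-8,0,0,1],[-0.004,0.013,0,-8,0,0,1],[-0.004,0.013,0,-8,0,0,1],[-0.004,0.013,0,-8,0,0,1],[-0.004,0.013,0,-8,0,0,1],[0,0,0,0,0,0,1]]

```text
time: 9.2
eef_pos: [0.6467, 0.0107, 0.3924]
tcp_rot: [0.695, -0.023, 0.717, 0.05]
contact_force: [-0.2, 0.8, -1.9]
opening: 0.548
```

```bash
python3 -c "
from h import *
delta([.66,0,.37],horiz(-20,-1))"
```

```text
shift [-0.0231  0.0084  0.0136] turn [   3.4  -21.8 -176.9] at [0.6467 0.0107 0.3924] q [-0.164 -0.248  2.305  3.02   0.524 -1.499] F [-0.2  0.8 -1.9] open 0.548
```

Call:
apply_moves:
  moves:
    - [[0,0,0,0,0,8.2,1],[0,0,0,0,0,8.2,1],[0,0,0,0,0,8.2,1],[0,0,0,0,0,8.2,1],[0,0,0,0,0,8.2,1],[0,0,0,0,0,8.2,1],[0,0,0,0,0,8.2,1],[0,0,0,0,0,8.2,1],[0,0,0,0,0,8.2,1],[0,0,0,0,0,8.2,1],[0,0,0,0,0,8.2,1]]

```text
time: 10.3
eef_pos: [0.6517, 0.0143, 0.4073]
tcp_rot: [0.464, -0.505, 0.527, -0.502]
contact_force: [-0.2, -0.0, -0.9]
opening: 0.551
```

Call:
apply_moves:
  moves:
    - [[0,0,0,0,0,8.2,1],[0,0,0,0,0,8.2,1],[0,0,0,0,0,8.2,1],[0,0,0,0,0,8.2,1],[0,0,0,0,0,8.2,1],[0,0,0,0,0,8.2,1],[0,0,0,0,0,8.2,1],[0,0,0,0,0,8.2,1],[0,0,0,0,0,8.2,1],[0,0,0,0,0,8.2,1],[0,0,0,0,0,0,1]]

```text
time: 11.4
eef_pos: [0.656, 0.0165, 0.4213]
tcp_rot: [-0.015, 0.678, -0.041, 0.734]
contact_force: [-0.8, 0.5, -0.4]
opening: 0.552
```

```bash
python3 -c "
from h import *
delta([.66,-.1,.37],horiz(-20,-1))
s=ctrl.read_camera('scene');t=ctrl.read_camera('top')
q=ctrl.get_state()['eef_pos'];u=proj('scene',q).astype(int);v=proj('top',q).astype(int);print(u,v)
cv2.imwrite('pics/g1.png',np.hstack([crop(s,*u,50,50,4),crop(t,*v,50,50,4)]))"
```

```text
shift [ 0.0607 -0.1119  0.0036] turn [17.9  5.3  3.7] at [0.656  0.0165 0.4213] q [-0.189 -0.252  2.274  2.841  0.554  1.763] F [-0.8  0.5 -0.4] open 0.552
[337 128] [278 138]
```

View pics/g1.png

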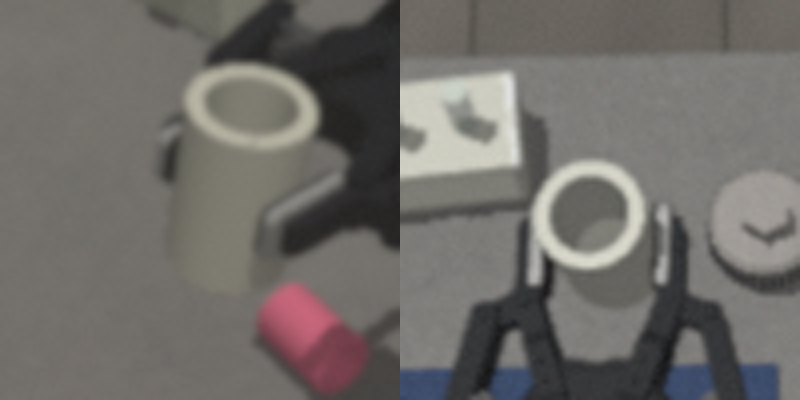

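The hole is now up: the bore is visible at scene crop (251,107) and top crop (588,213). I'll triangulate the rim centre in the tool frame and plan the approach from below the spout.

```bash
cat >> h.py <<'E'
TIP=np.array([.660,-.2635,.165])
def goal(off,cz,h,up=-1): # TCP pose putting cup centre at tip x,y and height cz
    A=horiz(h,up);return np.array([TIP[0],TIP[1],cz])-A.apply(off),A
E
python3 -c "
from h import *
p,e=tri((349.75,104.75),(275,141.25));s=ctrl.get_state();A=R.from_quat(s['tcp_rot'])
o=A.inv().apply(p-s['eef_pos']);print('rim',p,e,'rim in tool',o)
off=o+[.035,0,0];print('centre in tool',off)
for cz in(.09,.153):
  g,B=goal(off,cz,-20);print(g);delta(g,B)
"
```

```text
rim [0.63689219 0.01985267 0.45438165] 0.0013744697034978723 rim in tool [-3.47313997e-02  6.81272227e-05 -1.63672650e-02]
centre in tool [ 2.68600265e-04  6.81272227e-05 -1.63672650e-02]
[ 0.6753569  -0.26916195  0.0902686 ]
shift [ 0.354  -0.257   0.0021] turn [17.9  5.3  3.8] at [0.6559 0.0163 0.4212] q [-0.189 -0.252  2.274  2.844  0.554  1.758] F [ 0.3  0.2 -1.5] open 0.549
[ 0.6753569  -0.26916195  0.1532686 ]
shift [ 0.2915 -0.2621  0.0072] turn [17.9  5.3  3.8] at [0.6559 0.0163 0.4212] q [-0.189 -0.252  2.274  2.844  0.554  1.758] F [ 0.3  0.2 -1.5] open 0.549
```

Call:
apply_moves:
  moves:
    - [[0.012,-0.028,0,3.6,1,0.8,1],[0.012,-0.028,0,3.6,1,0.8,1],[0.012,-0.028,0,3.6,1,0.8,1],[0.012,-0.028,0,3.6,1,0.8,1],[0.012,-0.028,0,3.6,1,0.8,1],[0,0,0,0,0,0,1]]

```text
time: 12.1
eef_pos: [0.6361, -0.1283, 0.3702]
tcp_rot: [0.121, 0.693, -0.13, 0.699]
contact_force: [-0.1, 0.5, -1.8]
opening: 0.554
```

```bash
python3 -c "
from h import *
delta([.68,-.14,.118],horiz(-20,-1))"
```

```text
shift [0.2526 0.0071 0.0425] turn [-0.4  0.6  0.6] at [ 0.6361 -0.1283  0.3702] q [-0.355 -0.21   2.309  3.143  0.538  1.558] F [-0.1  0.5 -1.8] open 0.554
```

Call:
apply_moves:
  moves:
    - [[0.03,0.001,0.006,0,0,0,1],[0.03,0.001,0.006,0,0,0,1],[0.03,0.001,0.006,0,0,0,1],[0.03,0.001,0.006,0,0,0,1],[0.03,0.001,0.006,0,0,0,1],[0.03,0.001,0.006,0,0,0,1],[0,0,0,0,0,0,1]]

```text
time: 12.8
eef_pos: [0.6818, -0.1352, 0.1964]
tcp_rot: [0.108, 0.687, -0.129, 0.707]
contact_force: [-0.6, 0.5, -1.8]
opening: 0.551
```

```bash
python3 -c "
from h import *
delta([.68,-.14,.118],horiz(-20,-1))
cv2.imwrite('pics/i1.png',np.vstack([ctrl.read_camera('scene')[60:300,:,::-1],ctrl.read_camera('top')[60:400,:,::-1]]))"
```

```text
shift [ 0.0785 -0.0032 -0.0027] turn [0.7 1.9 1.5] at [ 0.6818 -0.1352  0.1964] q [-0.344  0.28   2.242  3.132  0.983  1.551] F [-0.6  0.5 -1.8] open 0.551
```

View pics/i1.png

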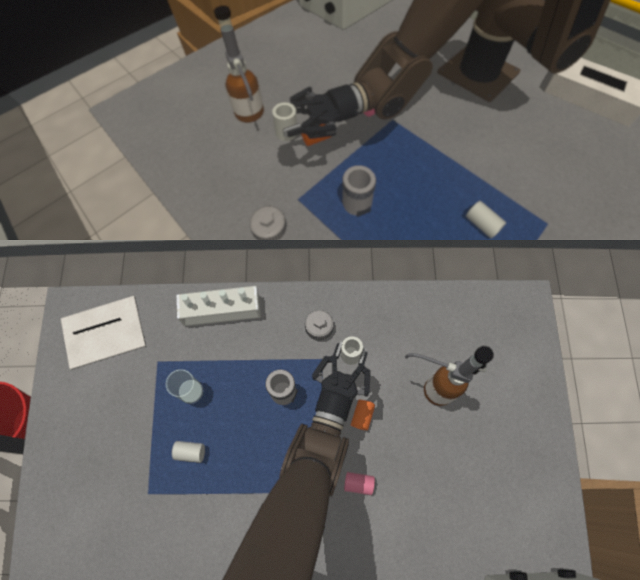

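Call:
apply_moves:
  moves:
    - [[0.025,-0.001,-0.001,0.2,0.6,0.5,1],[0.025,-0.001,-0.001,0.2,0.6,0.5,1],[0.02,-0.001,-0.001,0.2,0.6,0.5,1],[0,0,0,0,0,0,1]]

```text
time: 13.3
eef_pos: [0.6864, -0.139, 0.1481]
tcp_rot: [0.118, 0.683, -0.122, 0.71]
contact_force: [-1.0, -0.3, -0.9]
opening: 0.553
```

```bash
python3 -c "
from h import *
delta(*goal([0,0,-.0165],.120,-20))"
```

```text
shift [ 0.0293 -0.1263  0.0323] turn [ 0.4  2.2 -0. ] at [ 0.6864 -0.139   0.1481] q [-0.346  0.413  2.21   3.137  1.091  1.573] F [-1.  -0.3 -0.9] open 0.553
```

Call:
apply_moves:
  moves:
    - [[0.02,0,0,0,1,0,1],[0.013,0,0,0,1,0,1],[0,0,0,0,0,0,1]]

```text
time: 13.6
eef_pos: [0.6911, -0.1393, 0.1256]
tcp_rot: [0.118, 0.69, -0.121, 0.704]
contact_force: [0.6, 0.2, -0.8]
opening: 0.549
```

```bash
python3 -c "
from h import *
delta(*goal([0,0,-.0165],.120,-20))"
```

```text
shift [ 0.0063 -0.1276  0.0283] turn [0.6 1.2 0.1] at [ 0.6911 -0.1393  0.1256] q [-0.345  0.465  2.19   3.135  1.104  1.573] F [ 0.6  0.2 -0.8] open 0.549
```

Call:
apply_moves:
  moves:
    - [[0.003,-0.025,0.005,0.1,0.2,0,1],[0.002,-0.025,0.005,0.1,0.2,0,1],[0.001,-0.025,0.005,0.1,0.2,0,1],[0,0,0,0,0,0,1]]

```text
time: 14.0
eef_pos: [0.6837, -0.2162, 0.1305]
tcp_rot: [0.116, 0.688, -0.122, 0.706]
contact_force: [0.0, 0.4, -1.0]
opening: 0.548
```

```bash
python3 -c "
from h import *
delta(*goal([0,0,-.0165],.120,-20))"
```

```text
shift [ 0.011  -0.0526  0.0096] turn [0.6 1.5 0.2] at [ 0.6837 -0.2162  0.1305] q [-0.507  0.467  2.172  2.953  1.103  1.657] F [ 0.   0.4 -1. ] open 0.548
```

Call:
apply_moves:
  moves:
    - [[0.014,0,0,0,0.8,0,1],[0,0,0,0,0,0,1]]

```text
time: 14.2
eef_pos: [0.6848, -0.2163, 0.1188]
tcp_rot: [0.116, 0.692, -0.122, 0.702]
contact_force: [0.3, -0.2, -0.6]
opening: 0.548
```

Call:
apply_moves:
  moves:
    - [[0.003,-0.018,0.003,0.2,0.4,0,1],[0.003,-0.017,0.003,0.2,0.4,0,1],[0,0,0,0,0,0,1]]

```text
time: 14.5
eef_pos: [0.6798, -0.2475, 0.1127]
tcp_rot: [0.117, 0.697, -0.121, 0.697]
contact_force: [-0.0, 0.2, -1.6]
opening: 0.554
```

```bash
python3 -c "
from h import *
delta(*goal([0,0,-.0165],.120,-20))"
```

```text
shift [-0.0071 -0.0219  0.0031] turn [0.6 0.1 0.4] at [ 0.6798 -0.2475  0.1127] q [-0.57   0.504  2.151  2.881  1.1    1.685] F [-0.   0.2 -1.6] open 0.554
```

Call:
apply_moves:
  moves:
    - [[0,-0.012,0.002,0.3,0,0.2,1],[0,-0.01,0.001,0.3,0,0.2,1],[0,0,0,0,0,0,1]]

```text
time: 14.8
eef_pos: [0.6756, -0.2674, 0.1124]
tcp_rot: [0.122, 0.696, -0.121, 0.697]
contact_force: [-0.4, 0.8, -1.5]
opening: 0.554
```

```bash
python3 -c "
from h import *
delta(*goal([0,0,-.0165],.120,-20))
s=ctrl.read_camera('scene');t=ctrl.read_camera('top')
q=TIP;u=proj('scene',q).astype(int);v=proj('top',q).astype(int);print(u,v)
cv2.imwrite('pics/j1.png',np.hstack([crop(s,*u,25,25,8),crop(t,*v,25,25,8)]))"
```

```text
shift [-0.0076 -0.0016  0.0005] turn [ 0.2  0.1 -0.1] at [ 0.6756 -0.2674  0.1124] q [-0.607  0.509  2.143  2.847  1.1    1.709] F [-0.4  0.8 -1.5] open 0.554
[251 159] [406 177]
```

View pics/j1.png

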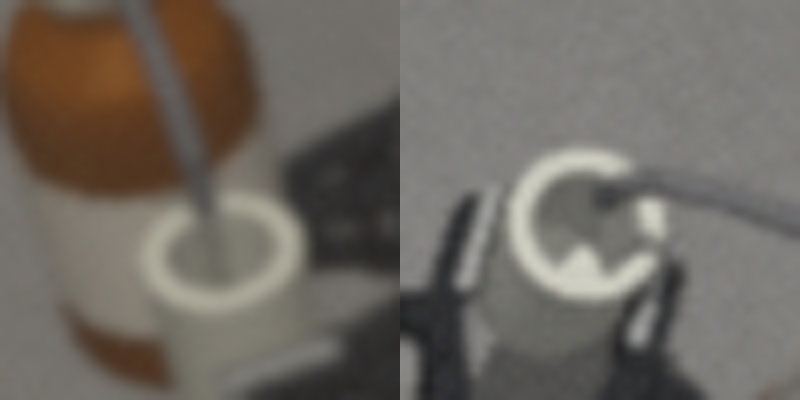

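The rim is just under the tip. In the scene crop the tip is at about (205,210) and the rim centre at (223,252); in the top crop they are at (603,200) and (588,223). I'll compare them at their known heights.

```bash
python3 -c "
from h import *
for n,r,t in(('scene',(253.9,165.5),(251.6,160.25)),('top',(404.5,179.9),(406.4,177))):
  a,b=at(n,*r,.1475),at(n,*t,.167);print(n,'rim',a.round(4),'tip',b.round(4),'d',(b-a).round(4))
print(tri((253.9,165.5),(404.5,179.9)),tri((251.6,160.25),(406.4,177)))
A=R.from_quat(ctrl.get_state()['tcp_rot']);print('rim by tool',ctrl.get_state()['eef_pos']+A.apply([-.035,0,-.0165]))"
```

```text
scene rim [ 0.6591 -0.2592  0.1475] tip [ 0.6616 -0.2592  0.167 ] d [0.0025 0.0001 0.0195]
top rim [ 0.6594 -0.2634  0.1475] tip [ 0.6606 -0.264   0.167 ] d [ 0.0012 -0.0006  0.0195]
(array([ 0.65888954, -0.26261858,  0.14553674]), np.float64(0.003142773570378714)) (array([ 0.66064831, -0.26369027,  0.16368659]), np.float64(0.002799667402873747))
rim by tool [ 0.66009377 -0.26111668  0.1472886 ]
```

Call:
apply_moves:
  moves:
    - [[-0.012,0,0.001,0,0,0,1],[-0.012,0,0.001,0,0,0,1],[-0.008,0,0,0,0,0,1],[0,0,0,0,0,0,1]]

```text
time: 15.3
eef_pos: [0.6781, -0.2662, 0.1478]
tcp_rot: [0.12, 0.696, -0.12, 0.698]
contact_force: [0.4, 0.3, -1.1]
opening: 0.553
```

```bash
python3 -c "
from h import *
delta(*goal([0,0,-.0165],.1535,-20))"
```

```text
shift [-0.0057 -0.0036 -0.0014] turn [ 0.4  0.1 -0. ] at [ 0.6781 -0.2662  0.1478] q [-0.603  0.425  2.158  2.837  1.036  1.731] F [ 0.4  0.3 -1.1] open 0.553
```

Call:
apply_moves:
  moves:
    - [[-0.0055,-0.002,-0.001,0.3,0,0,1],[0,0,0,0,0,0,1],[0,0,0,0,0,0,1]]

```text
time: 15.6
eef_pos: [0.6763, -0.2676, 0.1549]
tcp_rot: [0.122, 0.695, -0.122, 0.698]
contact_force: [0.8, 0.4, -1.7]
opening: 0.551
```

```bash
python3 -c "
from h import *
delta(*goal([0,0,-.0165],.1535,-20))
s=ctrl.read_camera('scene');t=ctrl.read_camera('top')
q=TIP;u=proj('scene',q).astype(int);v=proj('top',q).astype(int);print(u,v,ctrl.get_state()['dq'].round(4))
cv2.imwrite('pics/k1.png',np.hstack([crop(s,*u,25,25,8),crop(t,*v,25,25,8)]))"
```

```text
shift [ 0.0014 -0.0017 -0.0002] turn [ 0.1  0.2 -0. ] at [ 0.6763 -0.2676  0.1549] q [-0.605  0.407  2.164  2.839  1.024  1.733] F [ 0.8  0.4 -1.7] open 0.551
[251 159] [406 177] [-0.0002  0.0059  0.0005 -0.001   0.001  -0.0011]
```

View pics/k1.png

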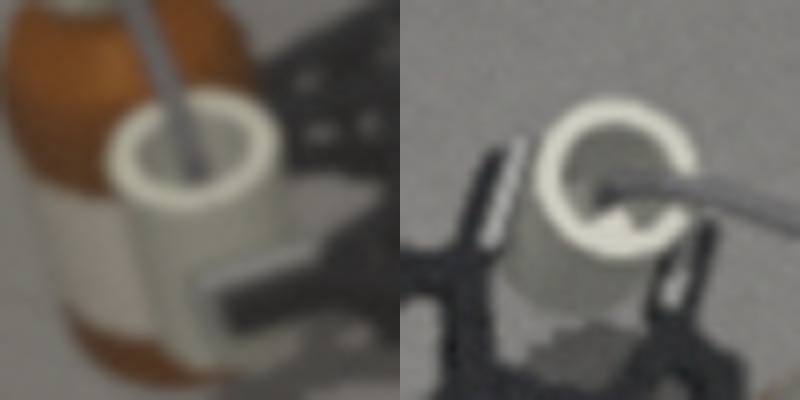

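The spout hangs inside the bore, clear of the wall in both views. The rim centre is at scene crop (195,148) and top crop (615,178), and the spout runs down near the middle. The rim is at about z = 0.190, so the tip is about 25 mm inside. Handing in.

```bash
python3 -c "
from h import *
t=cv2.cvtColor(ctrl.read_camera('top'),cv2.COLOR_RGB2HSV);m=((t[:,:,1]<60)&(t[:,:,2]>120)).astype(np.uint8)[250:295,160:215]
print(cv2.minAreaRect(cv2.findNonZero(m)));print(ctrl.sign_off())"
```

```text
((25.819177627563477, 20.71780776977539), (28.997684478759766, 18.31983757019043), 6.009005546569824)
the job is handed in; nothing more can be done
None
```

I gripped the white liner beside the vessel with 40 N and lifted it. The camera showed the first end I turned up was solid, so I rolled the cup over. It is now held hole up under the dispenser with the spout inside the bore, and the job is handed in at about 16 s of the 72 s.

- **Position:** the cup centre is at about z = 0.155 m and the rim at about 0.190 m. That puts the tip about 25 mm inside the hole and about 10 mm from the cup's centre.
- **Fit:** the cup is upright to well under 1° by the measured tool pose, and both camera views show the spout clear of the bore wall. The lateral error is about 2 mm, against about 13 mm of room.
- **Forces and motion:** the wrist force stayed under 2.5 N at every reading, with no jump when the spout went in. The joints were almost still at the last reading before hand-in.
- **Other objects:** the other liner's outline in the top camera is unchanged. I did not re-measure the vessel, beaker or cap at the end; nothing in the force readings suggested any contact with them.
- **Disagreements:** the two cameras differed by 2–4 mm on the positions of the tip and rim, which is within the margins. I did not feel for the hole by touch because it was plainly visible.

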